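# Raise the router bit with the lift crank

### The job

Raise the router bit: pick up the crank with the square socket by its upright grip, fit it fully down onto the square shaft of the lift plate, and wind it two full turns clockwise as seen from above. Leave the crank seated on the shaft and let go of it. Leave the other crank, the one with the round hub and ball knob, where it lies.

Things in the scene. Friction and masses are not known exactly. Their poses are not given: they have to be found in the camera images.
- crank: 0.27 kg, lies flat. Square hub 37 mm across, 30 high, with a square hole 21 mm wide right through (sides along x, y). Flat arm 20 x 10 mm from it along -x at the bottom; at its end, x = -65 mm, stands a round black grip, 22 mm thick, 12 to 72 mm above the underside. The grip spins on its pin (0.04 N m): hold it without turning while winding. Origin: centre of the hub's underside; z up.
- shaft_seat (a point): Foot of the square shaft, on its round shoulder (40 mm wide), where the crank's underside sits fully home; 22 mm above the bench, 14 above the plate. Shaft 18 mm square, sides along x and y, 35 mm high, top 14 mm tapered to 5 mm wide; the socket has 1.5 mm and 10 degrees of play each way. Turns with the shaft; z up. Not the round 10 mm pin, 30 mm high, beside the router bit.
- shaft (a joint): Turning of the square shaft, rad: 0 at the start, growing clockwise from above; 12.57 is two turns. Friction 0.12 N m, stays where left, no stop near. It stands in an aluminium plate 235 x 300 mm, 8 mm thick, 80 mm from its centre towards a short edge. The bit, 115 mm from the shaft, rises 8 mm a turn to 50 mm above the bench.
- vice_handle: The other crank, to be left alone, lies flat beside the first: steel, round solid hub 40 mm wide and 26 mm high, no hole; flat arm; black ball knob 32 mm wide at x = -70 mm, 56 mm high in all. Origin: centre of the hub's underside.
Not all that is in view belongs to the job. What is shaped like the crank but pink or purple is not meant.

How it is judged:
By the outcome, as a careful person would: the job done as asked, in the order asked, and still so for the second after the job is handed in, with the robot touching nothing.
It also fails if it takes over 72 s, if anything falls off the work surface, if the arm or the gripper's body presses on something with over 40 N, if the wrist force passes 120 N, or if a joint passes its speed limit or range.

### The arm

A 6-joint arm with a two-finger parallel gripper is mounted at the origin on the work surface. World frame = base frame: x ahead of the robot, y to its left, z up, the work surface at z = 0. Lengths are in mm, angles in rad, forces in N, time in s.
With the tool pointing down it reaches from about 350 to 775 mm from the base axis. Payload 5.5 kg.
Tool frame: the origin (TCP) lies at the very end of the fingers, on their centre line; the grasp point (between the pads) lies 19 mm behind it (robot.hold_point_z is the distance from the TCP to the grasp point, in mm); z points along the fingers, y is the line along which they close (so a half turn about z gives the same grasp; the last joint's range is limited). The gripper opens to 85 mm and grips with 20 to 120 N. Pads are 22 mm wide; open, the fingers measure 114 mm over their backs; the gripper's body (76 mm by 85 mm) begins 54 mm behind the grasp point. The pads swing forward as they close: fully open they stand 13 mm farther back than shut.
Start: joints at [-1.413, 0.313, 0.046, 1.304, 0, 1.431], TCP at [168.71, -549.735, 231.323] pointing down, gripper open.
Joint ranges: [-2.76, 2.76], [-0.86, 1.69], [-1.03, 1.26], [-2.2, 2.34], [-1.47, 1.5], [-3.14, 3.14]. Speed limits (rad/s): [2.57, 2.57, 3.14, 3.14, 3.14, 3.14].

### API

Orientations are given as a unit quaternion [w, x, y, z].
In Python, from workcell import robot, snapshot, get_calibration gives the robot as it stands.
- The arm moves only by the shell command python3 -m handwheel 'ROWS' [FORCE]. ROWS is JSON, a list that holds one entry, the list of rows, each a list of 7 numbers: the turn, a rotation vector about the tool's x, y, z in degrees, then the shift along the tool's x, y, z in mm, then the finger opening in mm, from 0 to 85.4. In form: [[[wx, wy, wz, tx, ty, tz, gripper], ...]]. A call has exactly 8 rows; each row is the pose to reach, as a shift and turn from the pose commanded when the call began, along the tool's axes at that moment; what a row does not reach only later rows make up. A row lasts 1/10 s, in which the tool goes at most 50 mm and 8.59 degrees, less where a joint would pass 70% of its speed; a pose out of reach is approached as far as the arm can. A call with a gripper value outside its range is refused whole. The fingers move at their own pace and stop on an object; FORCE is the grip in N (left out, the last holds). Time passes only in rows, so rows that repeat a pose let the fingers close, or fill a call up. It gives the time, the measured TCP pose, the force, the opening and the grip force at its end, in the units of the state.
- robot.read_state(): the state, without advancing time (a new reading comes with each control period).
- snapshot(name): name is "side" or "top" or "wrist"; returns (picture, depth): 384x512x3 uint8, red, green, blue; 384x512 float32, mm along the optical axis (not along the pixel's ray), 0 where there is no reading.
- get_calibration(name): a dict with "vfov" (degrees; the focal length in pixels is half the picture's height over the tangent of half this angle, whatever the lens; pixels are square), "cx", "cy" (the principal point, pixels), "dist" ([k1, k2, p1, p2, k3] as OpenCV has them; the pictures are not rectified), "cam_to_world" (4x4, takes a point from camera to world coordinates). Camera axes: x right, y down, z forward; pixel columns grow to the right and rows downward; lengths in mm; the calibration is good to about 2 mm. A picture is of the moment at which its call begins: read the wrist's pose just before it. get_calibration takes no time and is no camera call; for the wrist camera it gives the pose at the moment of the call.
- robot.close_job(): hands the job in; it is judged then, once.
The state is a dict: "time_s": time; "joints": joint angles; "qd": joint speeds; "effort": joint torques, N m; "position": TCP position; "orientation": TCP orientation; "wrist_force": force on the tool from outside, world axes, zero at the start; "ft_torque": the same for the moment, N m; "finger_gap": finger opening in mm; "finger_force": force on a finger pad.
Only numpy, scipy, OpenCV 4.12 (cv2) and the standard library are available. Lean on these libraries where they do the work, as an engineer would, in place of code of your own. Each camera call takes 0.05 s, during which the arm holds its last target. There are 200 camera calls.

## Working session

There is one attempt and no reset: what is moved stays moved. The work goes in short steps, Python scripts to look and compute and a shell command to move; the robot and the scene stay as the last step left them, time stands still between calls to the robot, and variables do not carry over. Pictures are saved under pics/ and viewed, at most 10 in all, crops included, and the job is handed in when it is done.

```bash
mkdir -p pics; ls; cat > h.py <<'E'
import numpy as np, cv2
from workcell import robot, snapshot, get_calibration
def K(c,h=384):
    f=h/2/np.tan(np.radians(c["vfov"])/2)
    return np.array([[f,0,c["cx"]],[0,f,c["cy"]],[0,0,1]])
def ray(c,px):
    p=cv2.undistortPoints(np.array(px,float).reshape(-1,1,2),K(c),np.array(c["dist"],float))[:,0]
    T=np.array(c["cam_to_world"]); d=np.c_[p,np.ones(len(p))]@T[:3,:3].T
    return T[:3,3],d
def onz(c,px,z):
    o,d=ray(c,px); return o+d*((z-o[2])/d[:,2])[:,None]
def depthpt(c,dep,px):
    o,d=ray(c,px); return np.array([o+d[i]*dep[int(round(v)),int(round(u))] for i,(u,v) in enumerate(px)])
def shot(n,name):
    c=get_calibration(n); im,d=snapshot(n)
    cv2.imwrite(f"pics/{name}.png",im[:,:,::-1]); np.savez(f"pics/{name}.npz",im=im,d=d,c=np.array(c,dtype=object)); return im,d,c
def load(name):
    z=np.load(f"pics/{name}.npz",allow_pickle=True); return z["im"],z["d"],z["c"].item()
E
python3 - <<'E'
from h import *
a=shot("top","top0");b=shot("side","side0")
cv2.imwrite("pics/both.png",cv2.resize(np.vstack([a[0],b[0]])[:,:,::-1],None,fx=.78,fy=.78))
print(a[2],robot.read_state())
E
```

```text
pics
{'vfov': 47.246061905968595, 'cx': 256.3956827993113, 'cy': 188.77054545554788, 'dist': array([0.00367596, 0.        , 0.        , 0.        , 0.        ]), 'cam_to_world': array([[-2.23584496e-02, -9.96523790e-01,  8.02523258e-02,
         4.46601434e+02],
       [-9.99719366e-01,  2.29142025e-02,  6.01070242e-03,
        -1.21567904e+02],
       [-7.82872600e-03, -8.00954143e-02, -9.96756458e-01,
         8.78792115e+02],
       [ 0.00000000e+00,  0.00000000e+00,  0.00000000e+00,
         1.00000000e+00]])} {'time_s': 0.1, 'joints': array([-1.41260183e+00,  3.13936365e-01,  4.50735128e-02,  1.30361131e+00,
        3.32215900e-05,  1.43117849e+00]), 'qd': array([ 0.0006598 , -0.00130952,  0.00181166, -0.00049094, -0.00044934,
        0.00237686]), 'effort': array([ 2.71560151e-03, -4.81727242e+01,  2.99242562e+01,  1.27678982e-02,
        4.14682603e-06, -9.65969576e-06]), 'position': array([ 168.6381564 , -549.22509008,  230.48395605]), 'orientation': array([-8.39038018e-04,  9.88933600e-01,  1.48356430e-01,  8.81802109e-06]), 'wrist_force': array([-0.00457207, -0.98453495, -0.23032989]), 'ft_torque': array([-0.04695582,  0.01382078,  0.04263197]), 'finger_force': 0.0, 'finger_gap': 85.39312289143385}
```

View pics/top0.png

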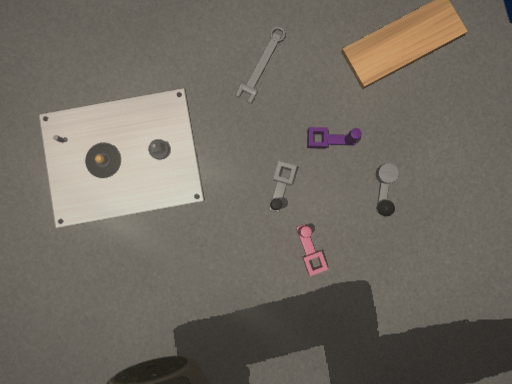

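View pics/side0.png

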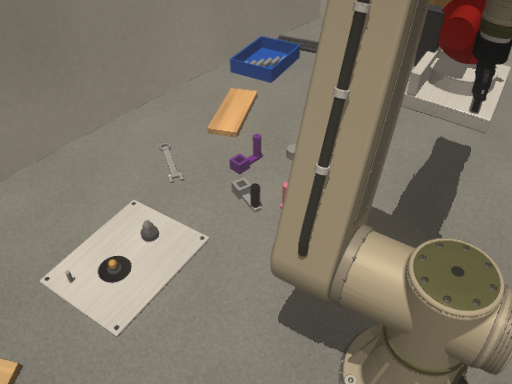

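Top view: grey crank with square hub at (285,172) and black grip at (276,204). The vice handle has a round hub at (388,173) and knob at (386,208). Purple (318,138) and pink (316,263) are decoys. The shaft is on the plate at (159,149), the bit at (101,159) and the round pin at (60,139). The grey square-hub crank fits the description; I'll confirm it in a crop and measure.

```bash
python3 - <<'E'
from h import *
im,d,c=load("top0")
a=cv2.resize(im[150:220,255:325],(400,400),interpolation=cv2.INTER_CUBIC)
b=cv2.resize(im[115:185,125:195],(400,400),interpolation=cv2.INTER_CUBIC)
cv2.imwrite("pics/crop1.png",np.hstack([a,b])[:,:,::-1])
# height map
v,u=np.mgrid[0:384,0:512]; P=depthpt(c,d,np.c_[u.ravel(),v.ravel()]).reshape(384,512,3); Z=P[:,:,2]
print("bench z",np.median(Z[90:140,210:230]),"plate",np.median(Z[190:200,100:150]))
def blob(x0,y0,x1,y1,lo,hi):
    m=np.zeros(Z.shape,np.uint8); m[y0:y1,x0:x1]=((Z>lo)&(Z<hi))[y0:y1,x0:x1]
    n,l,s,ce=cv2.connectedComponentsWithStats(m)
    for i in range(1,n):
        if s[i,4]>4:
            q=P[l==i]; print(s[i],ce[i].round(1),"med",np.median(q,0).round(1),"zmax",q[:,2].max().round(1), "rect",cv2.minAreaRect(q[:,:2].astype(np.float32)))
print("crank hub");blob(255,150,325,200,20,45)
print("grip");blob(255,185,325,225,50,90)
print("shaft");blob(140,130,180,170,15,30);blob(140,130,180,170,38,80)
print("pin");blob(45,125,75,155,20,60)
print("bit");blob(80,140,125,180,15,60)
E
```

```text
bench z 0.2965002448295877 plate 8.205101488092623
crank hub
[273 161  24  23 264] [284.6 172. ] med [ 546.7 -172.4   29.8] zmax 35.0 rect ((546.7545776367188, -172.14849853515625), (36.73393630981445, 37.31004333496094), 72.28604888916016)
grip
[271 198  11  12 110] [276.1 203.2] med [ 484.4 -152.2   71.3] zmax 74.5 rect ((484.01605224609375, -152.17098999023438), (18.491649627685547, 19.7346248626709), 88.51951599121094)
shaft
[149 139  20  20 212] [159.6 149.4] med [595.4  70.2  22.2] zmax 29.7 rect ((599.9143676757812, 75.37560272216797), (38.2957878112793, 37.61338806152344), 0.17014285922050476)
[151 141  11  11  93] [155.8 146.4] med [598.8  73.4  48.3] zmax 59.8 rect ((600.2251586914062, 75.7996597290039), (18.55803680419922, 18.084590911865234), 8.07210636138916)
pin
[ 53 135  10   7  44] [ 57.6 137.8] med [623.8 269.6  35.9] zmax 41.1 rect ((624.383544921875, 271.1191711425781), (11.015907287597656, 8.531808853149414), 46.31145095825195)
bit
[ 95 154  11  10  82] [ 99.9 158.4] med [581.6 187.4  32.5] zmax 35.8 rect ((582.0867919921875, 188.92123413085938), (16.84499740600586, 16.63819694519043), 6.9482293128967285)
```

View pics/crop1.png

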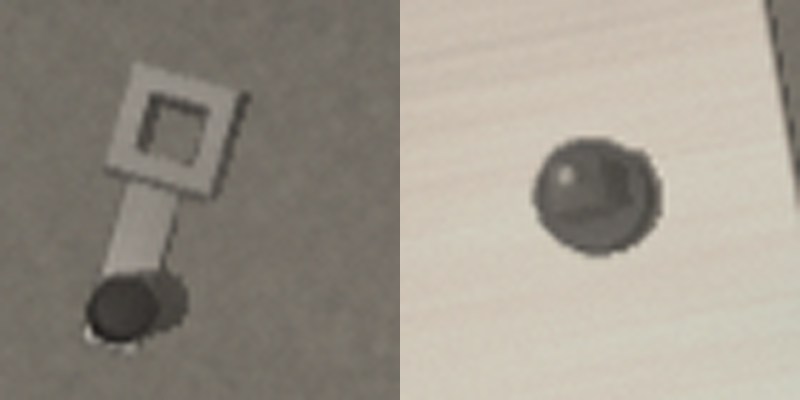

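Confirmed: a square through-hole hub with a black grip. It measures hub (546.8,-172.1), grip (484.2,-152.2), 65.6 mm apart, yaw -17.7°. The shaft is at (600.2,75.6), 48 mm high, yaw about 8°.

```bash
cat >> h.py <<'E'
from scipy.spatial.transform import Rotation as Ro
def delta(pos,yaw,frm=None):
    "tool delta (deg rotvec, mm) to tool-down pose with tool-x yaw (deg)"
    s=robot.read_state(); q=s["orientation"]; R0=Ro.from_quat([q[1],q[2],q[3],q[0]])
    R1=Ro.from_euler('z',yaw,degrees=True)*Ro.from_euler('x',180,degrees=True)
    print("at",s["position"].round(1),"F",s["wrist_force"].round(1),"gap",round(s["finger_gap"],1),"t",s["time_s"])
    print("turn",np.degrees((R0.inv()*R1).as_rotvec()).round(2),"shift",R0.inv().apply(np.array(pos)-s["position"]).round(1))
E
python3 -c "
from h import *
delta([484.2,-152.2,150],72.3)"
```

```text
at [ 168.6 -549.2  230.5] F [-0.  -1.  -0.2] gap 85.4 t 0.1
turn [ -0.08  -0.06 -55.24] shift [ 418.1 -286.8   81.1]
```

```bash
python3 -m handwheel '[[[0,0,-8,35,-24,0,42],[0,0,-16,75,-52,0,42],[0,0,-24,115,-79,0,42],[0,0,-32,155,-106,0,42],[0,0,-40,195,-134,0,42],[0,0,-48,235,-161,0,42],[0,0,-55.2,275,-189,10,42],[0,0,-55.2,310,-213,20,42]]]' 60; python3 -c "
from h import *
delta([484.2,-152.2,150],72.3)"
```

```text
time_s: 0.9
position: [403.6, -253.1, 211.2]
orientation: [0.0, 0.807, 0.591, 0.0]
wrist_force: [0.4, -0.3, -0.8]
finger_gap: 41.9
finger_force: 0.0
at [ 403.6 -253.1  211.2] F [ 0.4 -0.3 -0.8] gap 41.9 t 0.9
turn [0.03 0.01 0.15] shift [120.5  46.4  61.2]
```

```bash
python3 -m handwheel '[[[0,0,0,35,13,10,42],[0,0,0,70,27,25,42],[0,0,0,100,39,40,42],[0,0,0,115,44,50,42],[0,0,0,120.5,46.4,60,42],[0,0,0,120.5,46.4,60,42],[0,0,0,120.5,46.4,60,42],[0,0,0,120.5,46.4,60,42]]]'; python3 - <<'E'
from h import *
im,d,c=shot("wrist","w1")
delta([484.2,-152.2,24],72.3)
v,u=np.mgrid[0:384,0:512]; P=depthpt(c,d,np.c_[u.ravel(),v.ravel()]).reshape(384,512,3); Z=P[:,:,2]
for lo,hi,r in((66,80,40),(24,36,40)):
    ce=np.array([484.2,-152.2]) if lo>50 else np.array([546.8,-172.1])
    m=(Z>lo)&(Z<hi)&(np.hypot(*(P[:,:,:2]-ce).transpose(2,0,1))<35)
    if m.sum()>10:
        q=P[m]; print(m.sum(),q.mean(0).round(1),cv2.minAreaRect(q[:,:2].astype(np.float32)), np.argwhere(m).mean(0))
E
```

```text
time_s: 1.7
position: [483.3, -155.5, 151.9]
orientation: [0.0, 0.808, 0.589, 0.0]
wrist_force: [-0.5, 0.7, 0.1]
finger_gap: 42.2
finger_force: 0.0
at [ 483.4 -155.6  152. ] F [-0.5  0.2  0.5] gap 42.2 t 1.75
turn [ 0.06  0.02 -0.13] shift [  3.5  -0.4 128. ]
658 [ 484.9 -151.7   71.2] ((484.84063720703125, -152.66510009765625), (20.82752227783203, 21.090110778808594), 27.325769424438477) [193.61246201 258.35866261]
1408 [ 546.4 -171.7   29.3] ((546.2789916992188, -172.47055053710938), (37.86160659790039, 37.00075912475586), 72.66165924072266) [177.79545455 333.43181818]
```

View pics/w1.png

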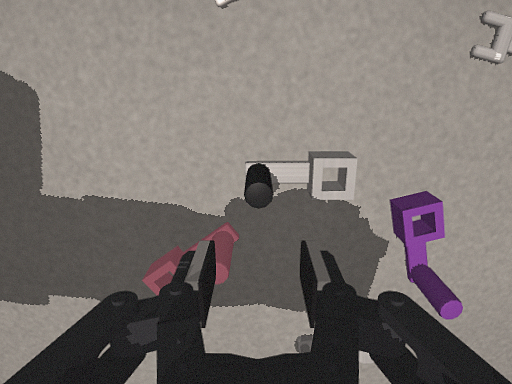

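The wrist view shows the grip at (258,190) and the square hub at (333,178), agreeing with the top view to within 1 mm. Descending.

```bash
python3 -m handwheel '[[[0,0,0,3,0,10,42],[0,0,0,3,0,30,42],[0,0,0,3,0,55,42],[0,0,0,3,0,80,42],[0,0,0,3,0,100,42],[0,0,0,3,0,115,42],[0,0,0,3,0,124,42],[0,0,0,3,0,128,42]]]'; python3 -m handwheel '[[[0,0,0,0,0,0,42],[0,0,0,0,0,0,15],[0,0,0,0,0,0,15],[0,0,0,0,0,0,15],[0,0,0,0,0,0,15],[0,0,0,0,0,0,15],[0,0,0,0,0,0,15],[0,0,0,0,0,0,15]]]' 80
```

```text
time_s: 2.55
position: [483.7, -151.6, 22.3]
orientation: [-0.001, 0.808, 0.589, -0.0]
wrist_force: [0.1, 0.0, -0.1]
finger_gap: 42.4
finger_force: 0.0
time_s: 3.35
position: [485.2, -152.1, 24.3]
orientation: [0.001, 0.808, 0.59, 0.0]
wrist_force: [-0.9, -0.3, 6.1]
finger_gap: 20.2
finger_force: 78.2
```

```bash
python3 -m handwheel '[[[0,0,0,0,0,-5,15],[0,0,0,0,0,-15,15],[0,0,0,0,0,-30,15],[0,0,0,0,0,-50,15],[0,0,0,0,0,-68,15],[0,0,0,0,0,-82,15],[0,0,0,0,0,-90,15],[0,0,0,0,0,-90,15]]]'; python3 - <<'E'
from h import *
im,d,c=shot("wrist","w2")
delta([600.2-65*np.cos(np.radians(8)),75.6-65*np.sin(np.radians(8)),114],98)
v,u=np.mgrid[0:384,0:512]; P=depthpt(c,d,np.c_[u.ravel(),v.ravel()]).reshape(384,512,3); Z=P[:,:,2]
m=(Z>105)&(Z<135)&(np.hypot(*(P[:,:,:2]-[546.8,-172]).transpose(2,0,1))<35)
q=P[m]; print(m.sum(),q.mean(0).round(1),cv2.minAreaRect(q[:,:2].astype(np.float32)))
A=np.c_[q[:,:2]-q[:,:2].mean(0),np.ones(len(q))]; print("plane",np.linalg.lstsq(A,q[:,2],rcond=None)[0])
E
```

```text
time_s: 4.15
position: [485.0, -151.9, 114.4]
orientation: [0.001, 0.808, 0.59, 0.0]
wrist_force: [-0.2, -1.0, -3.1]
finger_gap: 20.8
finger_force: 78.4
at [ 484.4 -151.7  113.5] F [-1.3  0.1 -3.5] gap 20.1 t 4.2
turn [ 3.000e-02  2.000e-02 -2.574e+01] shift [223.5 -17.5  -0.5]
5591 [ 546.  -169.5  116.7] ((546.0716552734375, -172.28823852539062), (38.64889144897461, 38.02318572998047), 71.94209289550781)
plane [ 1.54678363e-02 -4.00276162e-02  1.16671163e+02]
```

View pics/w2.png

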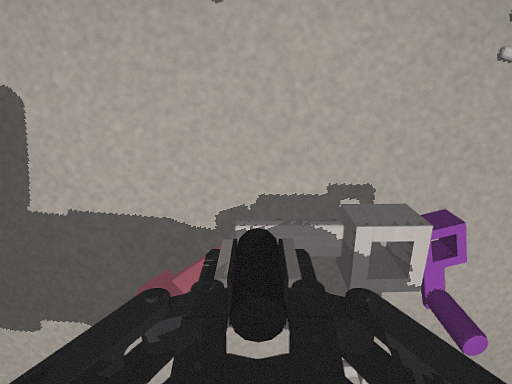

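The crank is held level, with its hub at (390,260) in the image and 90 mm up. Carrying it over the shaft.

```bash
python3 -m handwheel '[[[0,0,-1,5,0,0,15],[0,0,-3,15,-1,0,15],[0,0,-6,32,-2,0,15],[0,0,-9,52,-4,0,15],[0,0,-12,75,-6,0,15],[0,0,-15,100,-8,0,15],[0,0,-18,125,-10,0,15],[0,0,-20,148,-12,0,15]]]'; python3 -m handwheel '[[[0,0,-2,22,11,0,15],[0,0,-4,42,20,0,15],[0,0,-5.2,57,27,0,15],[0,0,-5.7,66,30,0,15],[0,0,-5.7,69,20,0,15],[0,0,-5.7,69,20,0,15],[0,0,-5.7,69,20,0,15],[0,0,-5.7,69,20,0,15]]]'; python3 - <<'E'
from h import *
delta([600.2-65*np.cos(np.radians(8)),75.6-65*np.sin(np.radians(8)),114],98)
E
```

```text
time_s: 5.0
position: [517.6, -5.0, 112.5]
orientation: [-0.001, 0.692, 0.722, -0.0]
wrist_force: [0.3, 0.1, -2.9]
finger_gap: 19.8
finger_force: 78.3
time_s: 5.8
position: [535.2, 62.0, 113.4]
orientation: [0.0, 0.657, 0.754, -0.0]
wrist_force: [0.7, 0.1, -2.1]
finger_gap: 20.7
finger_force: 78.8
at [535.2  62.  113.4] F [ 0.7  0.1 -2.1] gap 20.7 t 5.8
turn [ 0.01  0.02 -0.1 ] shift [ 4.4  1.2 -0.6]
```

```bash
python3 -m handwheel '[[[0,0,0,2,0.5,0,15],[0,0,0,4.4,1.2,0,15],[0,0,0,4.4,1.2,0,15],[0,0,0,4.4,1.2,0,15],[0,0,0,4.4,1.2,0,15],[0,0,0,4.4,1.2,0,15],[0,0,0,4.4,1.2,0,15],[0,0,0,4.4,1.2,0,15]]]'; python3 - <<'E'
from h import *
delta([600.2-65*np.cos(np.radians(8)),75.6-65*np.sin(np.radians(8)),114],98)
ims=[]
for n in("wrist","top"):
    im,d,c=shot(n,n[0]+"3"); ims.append(im)
    v,u=np.mgrid[0:384,0:512]; P=depthpt(c,d,np.c_[u.ravel(),v.ravel()]).reshape(384,512,3); Z=P[:,:,2]
    for lo,hi in((114,126),(38,62)):
        m=((Z>lo)&(Z<hi)&(np.hypot(*(P[:,:,:2]-[600,75.6]).transpose(2,0,1))<32)).astype(np.uint8)
        k,l,s,_=cv2.connectedComponentsWithStats(m)
        if k>1:
            i=1+s[1:,4].argmax(); q=P[l==i]; print(n,lo,len(q),q.mean(0).round(1),cv2.minAreaRect(q[:,:2].astype(np.float32)))
cv2.imwrite("pics/c3.png",np.hstack([cv2.resize(ims[0][150:350,250:450],(400,400)),cv2.resize(ims[1][90:190,100:200],(400,400))])[:,:,::-1])
E
```

```text
time_s: 6.6
position: [535.9, 67.2, 113.3]
orientation: [0.0, 0.656, 0.754, -0.0]
wrist_force: [-0.0, -0.6, -3.8]
finger_gap: 20.2
finger_force: 78.7
at [535.9  67.2 113.3] F [-0.  -0.6 -3.8] gap 20.2 t 6.6
turn [-0.    0.01 -0.04] shift [-0.6 -0.1 -0.7]
wrist 114 3948 [599.1  77.3 117.9] ((599.8285522460938, 75.58263397216797), (37.88601303100586, 37.79231643676758), 7.909889221191406)
wrist 38 398 [597.3  81.   45.2] ((600.5264282226562, 76.25382232666016), (18.8103084564209, 18.432607650756836), 8.359559059143066)
top 114 184 [602.6  65.8 118.6] ((600.0967407226562, 69.94756317138672), (37.60323715209961, 26.53795623779297), 8.822030067443848)
top 38 4 [604.7  82.   50.5] ((604.5726318359375, 81.31778717041016), (5.745790958404541, 2.3598995208740234), 65.26984405517578)
```

View pics/c3.png

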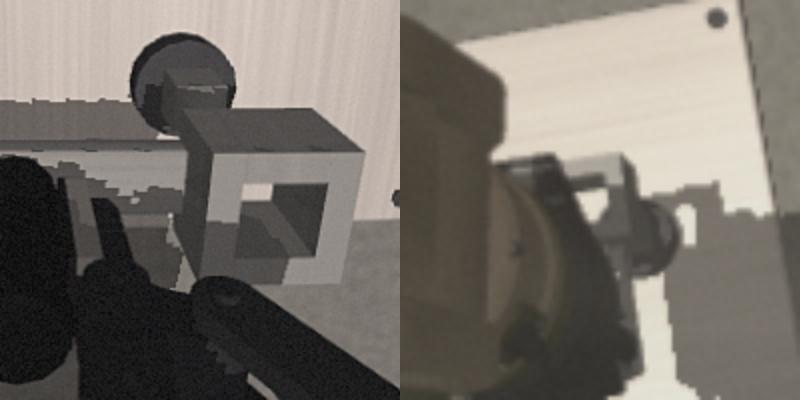

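Hub and shaft agree within 1 mm and 0.5°. Lowering.

```bash
python3 -m handwheel '[[[0,0,0,0.4,0.5,6,15],[0,0,0,0.4,0.5,16,15],[0,0,0,0.4,0.5,28,15],[0,0,0,0.4,0.5,38,15],[0,0,0,0.4,0.5,46,15],[0,0,0,0.4,0.5,53,15],[0,0,0,0.4,0.5,59,15],[0,0,0,0.4,0.5,63,15]]]'; python3 -m handwheel '[[[0,0,0,0,0,1,15],[0,0,0,0,0,2,15],[0,0,0,0,0,3,15],[0,0,0,0,0,3.5,15],[0,0,0,0,0,4,15],[0,0,0,0,0,4.5,15],[0,0,0,0,0,4.5,15],[0,0,0,0,0,4.5,15]]]'; python3 - <<'E'
from h import *
s=robot.read_state(); print(s["wrist_force"],s["ft_torque"],s["position"])
im,d,c=shot("wrist","w4")
v,u=np.mgrid[0:384,0:512]; P=depthpt(c,d,np.c_[u.ravel(),v.ravel()]).reshape(384,512,3); Z=P[:,:,2]
m=((Z>47)&(Z<60)&(np.hypot(*(P[:,:,:2]-[600,75.6]).transpose(2,0,1))<32)).astype(np.uint8)
q=P[m>0]; print(np.percentile(q[:,2],[5,25,50,75,95]),cv2.minAreaRect(q[:,:2].astype(np.float32)))
E
```

```text
time_s: 7.5
position: [536.2, 67.7, 49.7]
orientation: [-0.0, 0.656, 0.754, -0.0]
wrist_force: [-0.5, -0.6, -2.8]
finger_gap: 20.1
finger_force: 78.7
time_s: 8.3
position: [536.5, 67.7, 46.2]
orientation: [0.0, 0.656, 0.754, 0.0]
wrist_force: [-2.4, -0.7, 1.7]
finger_gap: 20.4
finger_force: 79.2
[-2.42157468 -0.71232946  1.74787719] [-0.04170435  0.38630147  0.02164853] [536.46427314  67.66690456  46.23213304]
[47.90617517 50.85066236 51.56879207 52.08947522 53.67490183] ((600.32373046875, 75.86461639404297), (37.95800018310547, 38.13568878173828), 8.088539123535156)
```

View pics/w4.png

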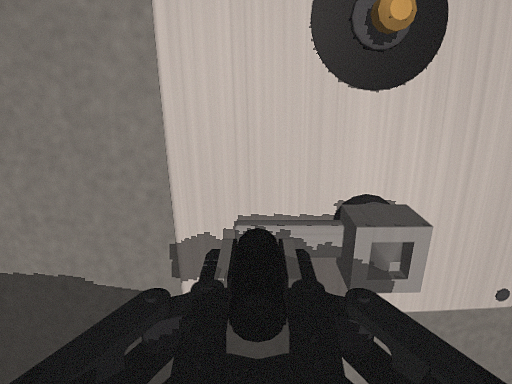

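Seated: hub top at 52 mm, as it must be, with the shaft tip visible inside the socket at (395,262). Winding a quarter turn per call in the tool axes.

```bash
python3 -m handwheel '[[[0,0,0,12.7,1.2,0.5,15],[0,0,0,24.9,4.9,0.5,15],[0,0,0,36.1,11,0.5,15],[0,0,0,46,19,0.5,15],[0,0,0,54,28.9,0.5,15],[0,0,0,60.1,40.1,0.5,15],[0,0,0,63.8,52.3,0.5,15],[0,0,0,65,65,0.5,15]]]'; python3 -c "
from h import *
delta([0,0,0],98); print(robot.read_state()['ft_torque'])
im,d,c=shot('wrist','w5')
v,u=np.mgrid[0:384,0:512]; P=depthpt(c,d,np.c_[u.ravel(),v.ravel()]).reshape(384,512,3); Z=P[:,:,2]
m=((Z>47)&(Z<60)&(np.hypot(*(P[:,:,:2]-[600,75.6]).transpose(2,0,1))<32)).astype(np.uint8)
q=P[m>0]; print(np.percentile(q[:,2],[5,25,50,75,95]),cv2.minAreaRect(q[:,:2].astype(np.float32)))
"
```

```text
time_s: 9.15
position: [591.5, 141.5, 45.7]
orientation: [0.0, 0.656, 0.755, -0.001]
wrist_force: [-4.3, -5.3, 5.6]
finger_gap: 20.4
finger_force: 79.6
at [591.5 141.5  45.7] F [-4.3 -5.3  5.6] gap 20.4 t 9.15
turn [-0.07  0.07 -0.01] shift [ -57.9 -605.4   46.4]
[-1.12082147  0.977564   -0.06425918]
[48.02563877 50.69462851 51.51658223 52.00415348 52.50679295] ((598.4891967773438, 86.65869903564453), (33.92058563232422, 18.17416000366211), 8.424446105957031)
```

```bash
python3 -m handwheel '[[[0,0,0,-1.2,12.7,0,15],[0,0,0,-4.9,24.9,0,15],[0,0,0,-11,36.1,0,15],[0,0,0,-19,46,0,15],[0,0,0,-28.9,54,0,15],[0,0,0,-40.1,60.1,0,15],[0,0,0,-52.3,63.8,0,15],[0,0,0,-65,65,0,15]]]'; python3 -m handwheel '[[[0,0,0,-12.7,-1.2,0,15],[0,0,0,-24.9,-4.9,0,15],[0,0,0,-36.1,-11,0,15],[0,0,0,-46,-19,0,15],[0,0,0,-54,-28.9,0,15],[0,0,0,-60.1,-40.1,0,15],[0,0,0,-63.8,-52.3,0,15],[0,0,0,-65,-65,0,15]]]'; python3 -m handwheel '[[[0,0,0,1.2,-12.7,0,15],[0,0,0,4.9,-24.9,0,15],[0,0,0,11,-36.1,0,15],[0,0,0,19,-46,0,15],[0,0,0,28.9,-54,0,15],[0,0,0,40.1,-60.1,0,15],[0,0,0,52.3,-63.8,0,15],[0,0,0,65,-65,0,15]]]'; python3 -c "
from h import *
delta([0,0,0],98)
im,d,c=shot('wrist','w6')
v,u=np.mgrid[0:384,0:512]; P=depthpt(c,d,np.c_[u.ravel(),v.ravel()]).reshape(384,512,3); Z=P[:,:,2]
m=((Z>47)&(Z<60)&(np.hypot(*(P[:,:,:2]-[600,75.6]).transpose(2,0,1))<32)).astype(np.uint8)
q=P[m>0]; print(np.percentile(q[:,2],[5,25,50,75,95]),cv2.minAreaRect(q[:,:2].astype(np.float32)))
m=((np.hypot(*(P[:,:,:2]-[582,189]).transpose(2,0,1))<15)).astype(np.uint8)
print('bit',np.percentile(P[m>0][:,2],[50,90,98,100]))
"
```

```text
time_s: 10.0
position: [665.3, 87.6, 45.9]
orientation: [-0.001, 0.656, 0.755, 0.001]
wrist_force: [-4.7, 3.5, 6.6]
finger_gap: 20.7
finger_force: 79.8
time_s: 10.8
position: [610.5, 12.1, 45.9]
orientation: [0.001, 0.656, 0.754, 0.002]
wrist_force: [3.2, 6.4, 2.9]
finger_gap: 20.4
finger_force: 79.2
time_s: 11.6
position: [536.4, 67.5, 45.9]
orientation: [0.001, 0.657, 0.754, -0.0]
wrist_force: [4.4, -4.5, 6.5]
finger_gap: 20.2
finger_force: 79.6
at [536.4  67.5  45.9] F [ 4.4 -4.5  6.5] gap 20.2 t 11.6
turn [ 0.06  0.15 -0.07] shift [   7.2 -540.6   45.3]
[47.91657588 50.92369581 51.67477854 52.20857018 53.66162243] ((600.4805297851562, 76.00187683105469), (38.29274368286133, 38.42015075683594), 8.55959701538086)
bit [20.31001546 41.14340421 42.12313847 43.65624964]
```

View pics/w6.png

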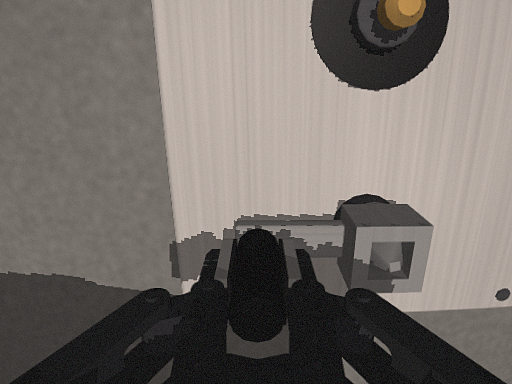

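After one turn the crank is seated (hub top at 52). The bit at (405,10) has risen to about 42 mm, and the shaft tip at (390,262) trails by the socket's play. Second turn next.

```bash
python3 -m handwheel '[[[0,0,0,12.7,1.2,0,15],[0,0,0,24.9,4.9,0,15],[0,0,0,36.1,11,0,15],[0,0,0,46,19,0,15],[0,0,0,54,28.9,0,15],[0,0,0,60.1,40.1,0,15],[0,0,0,63.8,52.3,0,15],[0,0,0,65,65,0,15]]]'; python3 -m handwheel '[[[0,0,0,-1.2,12.7,0,15],[0,0,0,-4.9,24.9,0,15],[0,0,0,-11,36.1,0,15],[0,0,0,-19,46,0,15],[0,0,0,-28.9,54,0,15],[0,0,0,-40.1,60.1,0,15],[0,0,0,-52.3,63.8,0,15],[0,0,0,-65,65,0,15]]]'; python3 -m handwheel '[[[0,0,0,-12.7,-1.2,0,15],[0,0,0,-24.9,-4.9,0,15],[0,0,0,-36.1,-11,0,15],[0,0,0,-46,-19,0,15],[0,0,0,-54,-28.9,0,15],[0,0,0,-60.1,-40.1,0,15],[0,0,0,-63.8,-52.3,0,15],[0,0,0,-65,-65,0,15]]]'; python3 -m handwheel '[[[0,0,0,1.2,-12.7,0,15],[0,0,0,4.9,-24.9,0,15],[0,0,0,11,-36.1,0,15],[0,0,0,19,-46,0,15],[0,0,0,28.9,-54,0,15],[0,0,0,40.1,-60.1,0,15],[0,0,0,52.3,-63.8,0,15],[0,0,0,65,-65,0,15]]]';  python3 -m handwheel '[[[0,0,0,5,0.2,0,15],[0,0,0,10,0.8,0,15],[0,0,0,13,1.3,0,15],[0,0,0,14.6,1.7,0,15],[0,0,0,14.6,1.7,0,15],[0,0,0,14.6,1.7,0,15],[0,0,0,14.6,1.7,0,15],[0,0,0,14.6,1.7,0,15]]]';python3 -c "
from h import *
delta([0,0,0],98)
im,d,c=shot('wrist','w7')
v,u=np.mgrid[0:384,0:512]; P=depthpt(c,d,np.c_[u.ravel(),v.ravel()]).reshape(384,512,3); Z=P[:,:,2]
m=((Z>47)&(Z<60)&(np.hypot(*(P[:,:,:2]-[600,75.6]).transpose(2,0,1))<32)).astype(np.uint8)
q=P[m>0]; print(np.percentile(q[:,2],[5,25,50,75,95]),cv2.minAreaRect(q[:,:2].astype(np.float32)))
m=((np.hypot(*(P[:,:,:2]-[582,189]).transpose(2,0,1))<15)).astype(np.uint8)
print('bit',np.percentile(P[m>0][:,2],[50,90,98,100]))
cv2.imwrite('pics/c7.png',cv2.resize(im[180:310,320:450],(600,600),interpolation=cv2.INTER_CUBIC)[:,:,::-1])
"
```

```text
time_s: 12.45
position: [588.2, 141.1, 45.2]
orientation: [-0.001, 0.656, 0.755, -0.003]
wrist_force: [-6.3, -3.4, 13.2]
finger_gap: 20.4
finger_force: 80.3
time_s: 13.25
position: [665.0, 88.2, 45.9]
orientation: [-0.001, 0.655, 0.755, 0.001]
wrist_force: [1.9, 4.5, 7.0]
finger_gap: 20.4
finger_force: 80.0
time_s: 14.05
position: [610.3, 12.3, 45.9]
orientation: [0.001, 0.656, 0.754, 0.0]
wrist_force: [3.5, -0.2, 5.1]
finger_gap: 20.2
finger_force: 79.5
time_s: 14.85
position: [536.4, 67.7, 45.8]
orientation: [0.001, 0.656, 0.754, -0.0]
wrist_force: [4.7, -3.4, 4.9]
finger_gap: 20.4
finger_force: 79.6
time_s: 15.65
position: [536.0, 82.2, 45.7]
orientation: [0.001, 0.656, 0.755, -0.001]
wrist_force: [2.1, -3.2, 6.5]
finger_gap: 20.4
finger_force: 79.7
at [536.   82.2  45.7] F [ 2.1 -3.2  6.5] gap 20.4 t 15.65
turn [ 0.01  0.12 -0.03] shift [  -7.  -542.2   45.7]
[47.74543541 50.68814656 51.65478177 52.21511001 54.41266979] ((600.463134765625, 78.65370178222656), (33.1208381652832, 38.48955535888672), 84.63816833496094)
bit [29.08205831 49.5106867  50.45007445 51.960353  ]
```

View pics/c7.png

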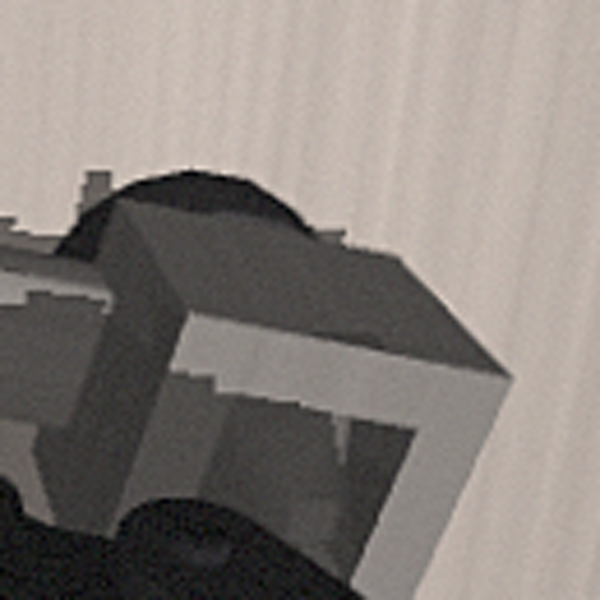

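The crank is at yaw -5.4°, which is 2 turns + 13.5° of handle. Less the 10° of play, the shaft is just past 2 turns, and the bit is at 50 mm. Releasing and retreating.

```bash
python3 -m handwheel '[[[0,0,0,0,0,0,42],[0,0,0,0,0,0,42],[0,0,0,0,0,0,42],[0,0,0,0,0,0,42],[0,0,0,0,0,0,42],[0,0,0,0,0,-3,42],[0,0,0,0,0,-10,42],[0,0,0,0,0,-20,42]]]'; python3 -m handwheel '[[[0,0,0,0,0,-20,42],[0,0,0,0,0,-40,42],[0,0,0,0,0,-65,42],[0,0,0,0,0,-90,42],[0,0,0,0,0,-115,42],[0,0,0,-40,0,-140,42],[0,0,0,-85,0,-150,42],[0,0,0,-130,0,-150,42]]]';  python3 -m handwheel '[[[0,0,0,-40,0,0,42],[0,0,0,-80,0,0,42],[0,0,0,-120,0,0,42],[0,0,0,-150,0,0,42],[0,0,0,-150,0,0,42],[0,0,0,-150,0,0,42],[0,0,0,-150,0,0,42],[0,0,0,-150,0,0,42]]]';python3 - <<'E'
from h import *
im,d,c=shot('top','t8')
v,u=np.mgrid[0:384,0:512]; P=depthpt(c,d,np.c_[u.ravel(),v.ravel()]).reshape(384,512,3); Z=P[:,:,2]
def r(ce,rad,lo,hi,n):
    m=((Z>lo)&(Z<hi)&(np.hypot(*(P[:,:,:2]-ce).transpose(2,0,1))<rad)).astype(np.uint8)
    q=P[m>0]
    print(n,len(q),q.mean(0).round(1),np.percentile(q[:,2],[50,95]).round(1),cv2.minAreaRect(q[:,:2].astype(np.float32)) if len(q)>3 else '')
r([600,76],32,46,60,'hub'); r([600,76],9,53,60,'tip'); r([536,82],25,85,105,'grip'); r([582,189],15,40,60,'bit')
cv2.imwrite('pics/c8.png',cv2.resize(im[115:185,95:195],(800,560),interpolation=cv2.INTER_CUBIC)[:,:,::-1])
E
```

```text
time_s: 16.5
position: [535.7, 82.3, 65.6]
orientation: [-0.0, 0.656, 0.754, -0.0]
wrist_force: [-0.5, -0.4, 0.3]
finger_gap: 42.1
finger_force: 0.0
time_s: 17.3
position: [555.5, -47.6, 219.0]
orientation: [0.003, 0.656, 0.755, 0.001]
wrist_force: [1.3, 0.2, -0.4]
finger_gap: 42.0
finger_force: 0.0
time_s: 18.1
position: [574.7, -193.7, 215.8]
orientation: [0.0, 0.656, 0.755, 0.0]
wrist_force: [-0.3, 0.4, 0.7]
finger_gap: 41.8
finger_force: 0.0
hub 349 [599.9  75.7  52. ] [52.2 55. ] ((600.243408203125, 76.51432800292969), (38.598567962646484, 37.400550842285156), 85.66813659667969)
tip 23 [600.   75.8  55.5] [55.6 57.6] ((600.5255126953125, 75.50914764404297), (8.461080551147461, 9.163926124572754), 23.05204963684082)
grip 124 [534.6  79.8  92.8] [93.2 95.1] ((534.8885498046875, 80.75205993652344), (21.129127502441406, 20.13089942932129), 87.54645538330078)
bit 78 [581.4 188.   47.6] [48.2 51.7] ((581.7728881835938, 189.56045532226562), (16.390867233276367, 15.979625701904297), 87.07593536376953)
```

View pics/c8.png

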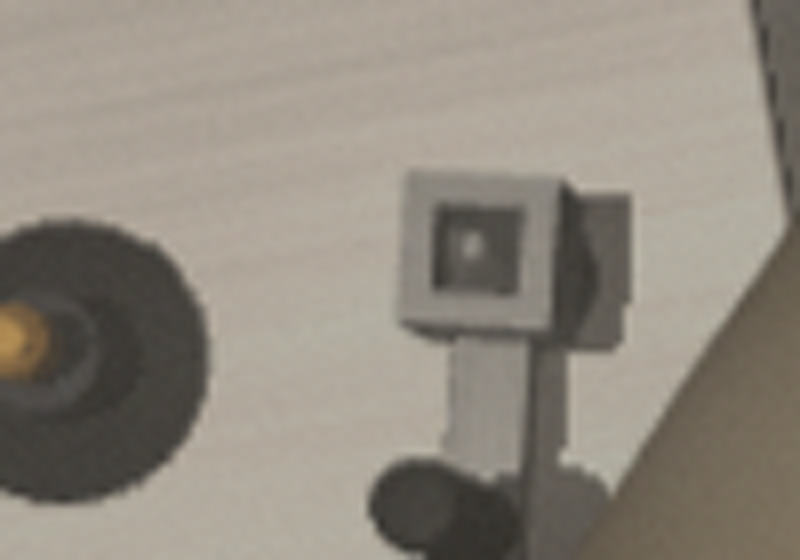

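The close-up shows the crank seated on the shaft: hub top at 52 mm, shaft tip at (475,245) inside the socket, bit up by 16 mm. The gripper is clear, and the handle travel less play puts the shaft about 2° past two turns. Handing in.

```bash
python3 -c "
from workcell import robot
print(robot.close_job())"
```

```text
the job is handed in; nothing more can be done
None
```

The square-socket crank is fully down on the shaft, wound two turns clockwise (about 2° over by my estimate), and released; the bit rose about 16 mm, the vice handle was left where it lay, and the job is handed in at about 18 s with no verdict shown.

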